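Density check of a printed sign face on the light table

ROBOT

A 6-joint arm with a two-finger parallel gripper is mounted at the origin on the work surface. World frame = base frame: x ahead of the robot, y to its left, z up, the work surface at z = 0. Lengths are in m, angles in rad, forces in N, time in s.
With the tool pointing down it reaches from about 0.25 to 0.775 m from the base axis. Payload 8.9 kg.
Tool frame: the origin (TCP) lies on the centre line of the jaws, within the pads' length; the fingertips stand r.tip_reach ahead of it and the grasp point (between the pads) lies 2 mm behind it (r.tip_reach is the distance from the TCP to the fingertips, in m); z points along the fingers, y is the line along which they close (so a half turn about z gives the same grasp; the last joint's range is limited). The gripper opens to 85 mm and grips with 20 to 120 N. Pads are 22 mm wide; open, the fingers measure 114 mm over their backs; the gripper's body (76 mm by 85 mm) begins 54 mm behind the grasp point. The pads swing forward as they close: fully open they stand 13 mm farther back than shut.
Start: joints at [-1.433, 0.291, -0.153, 1.127, 0, 1.431], TCP at [0.143, -0.505, 0.248] pointing down, gripper open.
Joint ranges: [-2.52, 2.52], [-0.91, 1.74], [-1.3, 1.37], [-1.96, 2.02], [-1.52, 1.47], [-3.14, 3.14]. Speed limits (rad/s): [2.22, 2.22, 2.79, 3.14, 3.14, 3.14].

INTERFACE

Orientations are given as a rotation vector (axis times angle).
In Python, from bench import r gives the robot as it stands.
- The arm moves only by the shell command python3 -m inch 'ROWS' [OPENING] [FORCE]. ROWS is a JSON object of lists of equal length, an entry for each row: "offset": the shift along the tool's x, y, z normalised to -1 to 1, where 1 is 3 cm, a list of three; "angular": the turn, a rotation vector about the tool's x, y, z normalised to -1 to 1, where 1 is 0.1 rad, a list of three. In form: {"offset": [[tx, ty, tz], ...], "angular": [[wx, wy, wz], ...]}. A call has exactly 5 rows; each row shifts and turns the commanded pose from where the row before left it, along the tool's axes as they then stand; what a row does not reach is not made up. A row lasts 1/8 s, in which the tool goes at most 62.5 mm and 10.7 degrees, less where a joint would pass 70% of its speed; a pose out of reach is approached as far as the arm can. A call with a number of a shift or a turn outside -1 to 1 is refused whole. A call with a gripper value outside its range is refused whole. OPENING is the opening, from 0 (shut) to 1 (fully open), set as the call begins (- or left out, the last holds). The fingers move at their own pace and stop on an object; FORCE is the grip in N (left out, the last holds). Time passes only in rows, so rows that do not move let the fingers close, or fill a call up. It gives the time, the measured TCP pose, the force, the opening and the grip force at its end, in the units of the state.
- r.state(): the state, without advancing time (a new reading comes with each control period).
- r.get_image(name): name is "scene" or "top" or "wrist"; returns a dict with "pixels" (400x640x3 uint8, red, green, blue), "intrinsics" (3x3 intrinsics, pixels), "k1" (the pictures are not rectified: a ray, as slopes to the right and down, at radius r is drawn at 1 + k1 r^2 times it, then the intrinsics apply), "camera_from_world" (4x4, takes a point from world to camera coordinates). Camera axes: x right, y down, z forward; pixel columns grow to the right and rows downward; lengths in m; the calibration is good to about 2 mm. A picture is of the moment at which its call begins. There is no depth.
- r.close_job(): hands the job in; it is judged then, once.
The state is a dict: "clock": time; "joints": joint angles; "qd": joint speeds; "joint_efforts": joint torques, N m; "tool_pos": TCP position; "ee_rot": TCP orientation; "wrist_force": force on the tool from outside, world axes, zero at the start; "wrist_torque": the same for the moment, N m; "grip_width": opening from 0.0 (shut) to 1.0 (fully open); "grasp_force": force on a finger pad.
Only numpy, scipy, OpenCV 4.12 (cv2) and the standard library are available. Lean on these libraries where they do the work, as an engineer would, in place of code of your own. Each camera call takes 0.05 s, during which the arm holds its last target. There are 200 camera calls.

TASK

Turn the dimmer knob of the sloping light table clockwise until its pointer stands at 8 on the scale (0 to 10) and let go of it. Then lift the hand-held density meter out of its cradle and hold it square to the sloping sign panel, its sprung nose inside the ring of the round register target and pressed in gently to about half its travel, without shifting the panel or disturbing the things lying around. Finish like that: the program ends while the gripper is still holding the meter still on the target.

Things in the scene. Friction and masses are not known exactly. Their poses are not given: they have to be found in the camera images.
- light_table: Grey slab, 300 x 420 x 28 mm, on legs: its top slopes up by 10 degrees away from the robot. Fixed. Origin on the work surface under the slab's centre; x level, from its low front edge to its high rear edge, y to its left, z up. The top's middle is 60 mm above the work surface. White lit field on the left; an 85 mm control strip along its right edge bears the dimmer knob.
- dimmer_grip (a point): On the dimmer knob's axis, 17 mm above the slope, mid-height of its grip bar. Black knob: a disc 44 mm across, 6 mm high, with an upright bar 40 mm long, 11 mm wide, top 28 mm above the slope. z is the turning axis, square to the slope. The frame turns with the knob: the bar lies along x rotated by +135 degrees about z; that end, with a white line, is the pointer.
- dimmer (a joint): Knob angle, rad; grows clockwise seen from above, 0 to 4.712 between stops. Eleven ticks mark 0 to 10, 27 degrees (0.4712 rad) apart; those of 0, 5 and 10 are longer, 5 points straight up the slope. 8, the third tick past the long middle one, is 3.770 rad. Starts between about 4.8 and 6.8 on the scale; light friction (0.04 N m), stays where it is left.
- panel: Opal white acrylic sign panel, 200 mm up the slope x 240 mm across x 4 mm, lying on the light table against its front ledge, printed with four black bars, a block and the round register target. Origin at the centre of its underside; x up the slope, y left, z square to the slope. A push above 4 N shoves it sideways along the ledge: leave it where it lies.
- target (a point): Centre of the round register target on the panel's upper face, near its rear right corner: a black dot of 8 mm in a black ring of 31 mm inner and 35 mm outer diameter with four short outer ticks. z is square to the slope (leans 10 degrees from vertical towards the robot's side of the light table), x up the slope.
- cradle: Grey desk cradle, 80 x 100 mm base, fixed, holding the meter upright in a pocket of 31 x 51 mm, 62 mm high; the meter's shoulders rest on ledges 50 mm above the work surface. It stands to the left or to the right of the light table. Origin under its centre, z up.
- meter: Black hand-held density meter, 0.18 to 0.29 kg: a case 26 mm thick (x) x 46 mm wide (y) x 115 mm tall, display on its -x face; below it a grey nose cone 28 mm long (25 to 23 mm across) and the sprung nose. Stands upright in the cradle, nose hanging free. Origin at the centre of the case's lower end (shoulders); z along the meter away from the nose: case top at z = +115 mm, nose end at -38 mm.
- nose_tip (a point): Centre of the end face of the meter's sprung nose, a cylinder of 18 mm diameter; 38 mm below the shoulders when out. z along the meter, pointing back into the case.
- nose (a joint): How far the sprung nose is pushed in, m: 0 out, 0.008 at its stop. It takes 0.8 N to start and 0.4 N more per mm (2.4 N at 4 mm, 4 N at the stop).
- ink_tin: Closed ink tin, 86 mm diameter, 105 mm high, loose, stands on the other side of the light table from the cradle; origin under its centre.
- cup: Paper cup with a stir stick, 76 mm diameter at the rim, 105 mm high (stick to 140 mm), loose; origin under its centre.
- tape_measure: Orange tape measure 62 x 36 x 60 mm, loose; origin under its centre.
- masking_tape: Roll of masking tape, 96 mm diameter, 24 mm high, loose, lying flat; origin under its centre.
- squeegee: Wooden squeegee 200 mm long with a black rubber blade, lying flat, 32 mm high, loose; origin under its handle's centre.
- ink_knife: Ink spatula with a wooden handle, about 280 mm long, lying flat along its x axis, loose; blade at +x.
Mind the look-alikes: they are no part of the job. Leave any orange or purple look-alike of the cradle alone.

How it is judged:
On the way, in this order (a step that is already met when the one before it is completed fails the run):
1. the dimmer points at 8 and has been let go (value of joint dimmer between 3.62 and 3.92 rad and velocity of joint dimmer between -0.05 and 0.05 rad/s and distance between the grasp point and dimmer_grip above 0.05 m), for 0.2 s.
2. the gripper has lifted the meter clear of its cradle (z of nose_tip in the frame of cradle above 0.07 m and contact force between the fingers and meter above 1 N and contact force between meter and cradle below 0.05 N), for 0.2 s.
At the end, for the whole second after the job is handed in: Dimmer within 0.15 rad of 8. The gripper holds the meter still, square to the panel within 5 degrees, nose end within 6 mm of the target centre, pressed in 2 to 6.5 mm of its 8 mm, with 1 to 5 N on the panel; the gripper is off the panel, and the panel within 5 mm of where it lay (value of joint dimmer between 3.62 and 3.92 rad and contact force between the fingers and meter above 1 N and distance between nose_tip and target below 0.006 m and angle between the z axis of meter and the z axis of target, either way round below 0.09 rad and value of joint nose between 0.002 and 0.0065 m and contact force between meter and panel between 1 and 5 N and contact force between each of the arm, the fingers and panel below 0.1 N and distance of panel from where it was at the start of the episode below 0.005 m and linear speed of meter below 0.01 m/s); the arm keeps its last pose, push and grip.
It fails at once if the meter is pressed on the panel with more than 12 N (contact force between meter and panel above 12 N).
It fails at once if the panel is shifted by more than 8 mm (distance of panel from where it was at the start of the episode above 0.008 m).
It fails at once if a bystander is shoved by more than 30 mm or knocked over (distance of any of ink_tin, cup, tape_measure, masking_tape, squeegee, ink_knife from where it was at the start of the episode above 0.03 m or angle between any of ink_tin, cup's own z axis and vertical above 0.7 rad).
It also fails if it takes over 58 s, if anything falls off the work surface, if the arm or the gripper's body presses on something with over 40 N, if the wrist force passes 120 N, or if a joint passes its speed limit or range.

## Working session

There is one attempt and no reset: what is moved stays moved. The work goes in short steps, Python scripts to look and compute and a shell command to move; the robot and the scene stay as the last step left them, time stands still between calls to the robot, and variables do not carry over. Pictures are saved under pics/ and viewed, at most 10 in all, crops included, and the job is handed in when it is done.

```bash
ls; mkdir -p pics; cat > h.py <<'E'
import numpy as np, cv2
from scipy.spatial.transform import Rotation as R
from bench import r
def snap(name,fn):
    im=r.get_image(name); cv2.imwrite(f'pics/{fn}.png',im['pixels'][:,:,::-1])
    np.savez(f'pics/{fn}.npz',**{k:np.array(v) for k,v in im.items()}); return im
def load(fn): return np.load(f'pics/{fn}.npz')
def ray(im,u,v):
    K=np.array(im['intrinsics']);k=float(im['k1']);d=np.array([(u-K[0,2])/K[0,0],(v-K[1,2])/K[1,1]])
    s=d.copy()
    for _ in range(30): s=d/(1+k*(s@s))
    T=np.array(im['camera_from_world']); Rm=T[:3,:3]
    return -Rm.T@T[:3,3], Rm.T@np.r_[s,1]
def onplane(im,u,v,n,d):
    o,w=ray(im,u,v); n=np.array(n); return o+w*(d-n@o)/(n@w)
def onz(im,u,v,z): return onplane(im,u,v,[0,0,1],z)
def proj(im,p):
    T=np.array(im['camera_from_world']);c=T[:3,:3]@p+T[:3,3];s=c[:2]/c[2];s=s*(1+float(im['k1'])*(s@s))
    K=np.array(im['intrinsics']);return K[0,0]*s[0]+K[0,2],K[1,1]*s[1]+K[1,2]
E
python3 - <<'E'
from h import *
for n in('top','scene'):
    im=snap(n,n+'0'); o,w=ray(im,320,200); print(n,o,w,im['k1'],im['intrinsics'][0])
print(r.state(), r.tip_reach)
E
```

```text
pics
top [ 0.42136502 -0.04043843  1.30263055] [ 0.06955774 -0.02114447 -0.99752463] -0.024562636369272122 [369.24834942   0.         313.66765576]
scene [1.12152393 0.09678581 1.00849388] [-0.54684118 -0.08357286 -0.8331554 ] 0.006136515465221697 [412.56072415   0.         314.9800289 ]
{'clock': 0.1, 'joints': array([-1.43330497e+00,  2.91217220e-01, -1.54019077e-01,  1.12665781e+00,
       -1.05004059e-05,  1.43149631e+00]), 'qd': array([-0.0008562 , -0.00142255,  0.00181623,  0.00026106, -0.00035299,
        0.00071337]), 'joint_efforts': array([ 8.44938459e-04, -5.37978423e+01,  3.31919682e+01,  9.29240050e-03,
       -2.62771819e-04,  6.14848972e-07]), 'tool_pos': array([ 0.14342063, -0.5046775 ,  0.24780505]), 'ee_rot': array([-3.11046732e+00, -4.33244837e-01,  1.49293634e-05]), 'wrist_force': array([-0.69552299,  0.33555675,  1.04330557]), 'wrist_torque': array([ 0.05442132,  0.02009119, -0.00651519]), 'grasp_force': 0.0, 'grip_width': 1.001379378828761} 0.017
```

View pics/top0.png

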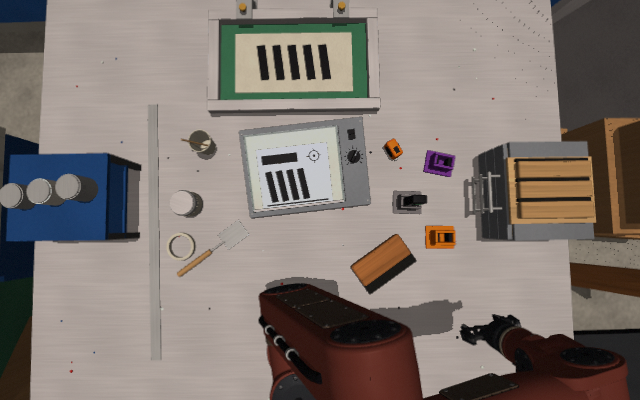

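View pics/scene0.png

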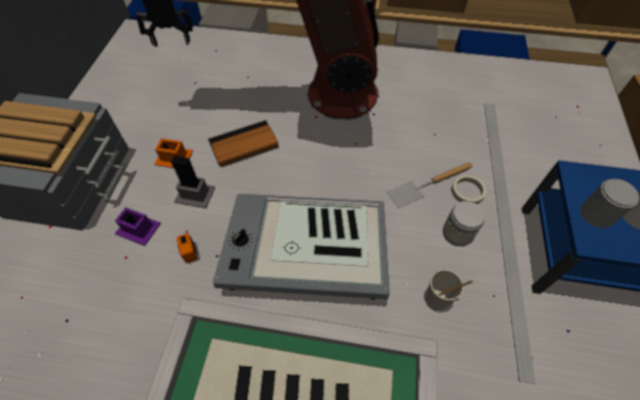

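```bash
python3 - <<'E'
import cv2,numpy as np
a=cv2.imread('pics/top0.png')[110:225,235:435]; b=cv2.imread('pics/scene0.png')[145:300,165:395]
a=cv2.resize(a,(800,460),interpolation=cv2.INTER_CUBIC); b=cv2.resize(b,(800,539),interpolation=cv2.INTER_CUBIC)
cv2.imwrite('pics/a1.png',a);cv2.imwrite('pics/b1.png',b)
E
```

```text
(no output)
```

View pics/a1.png

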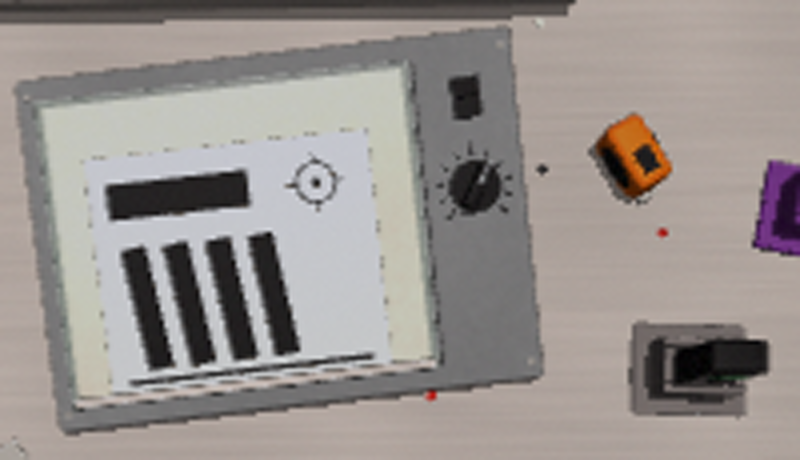

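View pics/b1.png

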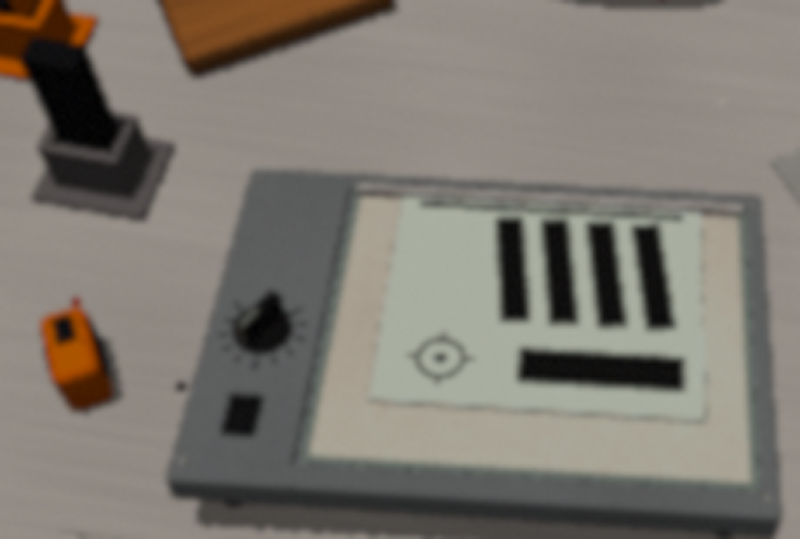

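```bash
cat > fit.py <<'E'
from h import *
from scipy.optimize import least_squares
t=load('top0');s=load('scene0')
A=lambda u,v:(235+u/4-.375,110+v/4-.375)
B=lambda u,v:(165+u*230/800-.36,145+v*155/539-.36)
c10,s10=np.cos(np.radians(10)),np.sin(np.radians(10))
def tab(p,l): # slope coords (x up slope,y left,z) rel top's middle
    q=np.array([l[0]*c10-l[2]*s10,l[1],.06+l[0]*s10+l[2]*c10]); c,sn=np.cos(p[2]),np.sin(p[2])
    return np.array([p[0]+c*q[0]-sn*q[1],p[1]+sn*q[0]+c*q[1],q[2]])
L=[(.15,.21,0),(.15,-.21,0),(-.15,-.21,0),(-.15,.21,0)]
ot=[A(17,85),A(508,28),A(541,377),A(65,432)]
os=[B(778,520),B(172,487),B(252,172),B(760,197)]
f=lambda p,ims:np.concatenate([np.subtract(proj(im,tab(p,l)),o) for im,ob in ims for l,o in zip(L,ob)])
for ims in ([(t,ot)],[(s,os)],[(t,ot),(s,os)]):
    z=least_squares(f,[.55,0,0],args=(ims,)); print(z.x,np.abs(z.fun).max())
p=z.x
n=tab(p,(0,0,1))-tab(p,(0,0,0)); d=n@tab(p,(0,0,0))
ax=tab(p,(1,0,0))-tab(p,(0,0,0)); ay=tab(p,(0,1,0))-tab(p,(0,0,0)); 
print('n',n)
def loc(P): q=P-tab(p,(0,0,0)); return np.array([q@ax,q@ay,q@n])
for nm,h,a,b in (('target',.004,(316,182),(439,357)),('knob',.006,(474,187),(262,325))):
    for im,uv in ((t,A(*a)),(s,B(*b))):
        P=onplane(im,*uv,n,d+h); print(nm,P,loc(P))
# cradle: base top unknown z~.008
C=[onz(t,*A(*q),.008) for q in ((632,325),(743,322),(747,413),(632,413))]; print('cradle',C,np.mean(C,0))
D=[onz(s,*B(*q),.005) for q in ((35,197),(147,217),(173,147))]; print('cradle s',D,(D[0]+D[2])/2)
M=[onz(t,*A(*q),.165) for q in ((714,342),(767,341),(768,374),(714,376))]; print('meter',M,np.mean(M,0))
E
python3 fit.py
```

```text
[ 0.61876147 -0.01929343  0.10134418] 1.2331717965881808
[ 0.62465601 -0.01623018  0.10585152] 2.2564480403481753
[ 0.62227632 -0.01740528  0.10401496] 2.4058841620425255
n [-0.17270966 -0.01802946  0.98480775]
target [ 0.65960799 -0.04756263  0.0700566 ] [ 0.03522853 -0.03387042  0.004     ]
target [ 0.65987427 -0.04725767  0.07010888] [ 0.03552962 -0.03359475  0.004     ]
knob [ 0.65367481 -0.18115622  0.06860115] [ 0.01550437 -0.16612595  0.006     ]
knob [ 0.65483242 -0.18208308  0.0687872 ] [ 0.01657578 -0.16716799  0.006     ]
cradle [array([ 0.54001812, -0.32461661,  0.008     ]), array([ 0.54121982, -0.42303349,  0.008     ]), array([ 0.46086146, -0.4235622 ,  0.008     ]), array([ 0.46245812, -0.32216276,  0.008     ])] [ 0.50113938 -0.37334376  0.008     ]
cradle s [array([ 0.53671129, -0.42118676,  0.005     ]), array([ 0.54048336, -0.32232483,  0.005     ]), array([ 0.46820446, -0.32244372,  0.005     ])] [ 0.50245788 -0.37181524  0.005     ]
meter [array([ 0.51145783, -0.35346978,  0.165     ]), array([ 0.5116166 , -0.39478095,  0.165     ]), array([ 0.48598269, -0.39456607,  0.165     ]), array([ 0.48507877, -0.35252065,  0.165     ])] [ 0.49853397 -0.37383436  0.165     ]
```

```bash
cat > plan.py <<'E'
from h import *
from scipy.linalg import expm,logm
p=np.array([.62228,-.01741,.104]); c10,s10=np.cos(np.radians(10)),np.sin(np.radians(10))
cy,sy=np.cos(p[2]),np.sin(p[2])
ax=np.array([cy*c10,sy*c10,s10]); ay=np.array([-sy,cy,0]); n=np.cross(ax,ay)
TGT=np.array([.6597,-.0474,.0701]); KNOB0=np.array([.6543,-.1816,.0687])-.006*n  # on slope
CR=np.array([.5005,-.3730,0])
def slopeR(a): # tool down the normal, tool x at angle a from slope-up
    a=np.radians(a);x=np.cos(a)*ax+np.sin(a)*ay; return np.c_[x,np.cross(-n,x),-n]
def downR(a):
    a=np.radians(a);x=np.array([np.cos(a),np.sin(a),0]);z=np.array([0,0,-1.]); return np.c_[x,np.cross(z,x),z]
def T(Rm,t): M=np.eye(4);M[:3,:3]=Rm;M[:3,3]=t;return M
def cur():
    s=r.state(); return T(R.from_rotvec(s['ee_rot']).as_matrix(),s['tool_pos'])
def plan(T1,N=None,T0=None,say=''):
    T0=cur() if T0 is None else T0
    D=np.linalg.inv(T0)@T1
    if N is None: N=max(1,int(np.ceil(max(np.linalg.norm(D[:3,3])/.028, np.linalg.norm(R.from_matrix(D[:3,:3]).as_rotvec())/.095))))
    d=expm(np.real(logm(D))/N)
    print(say,N,'off',np.round(d[:3,3]/.03,3),'ang',np.round(R.from_matrix(d[:3,:3]).as_rotvec()/.1,3))
    mid=[ (T0@expm(np.real(logm(D))*k/4))[:3,3].round(3).tolist() for k in (1,2,3)]; print('  via',mid)
E
python3 - <<'E'
from plan import *
plan(T(slopeR(140),KNOB0+.13*n),25)
E
```

```text
25 off [0.692 0.68  0.104] ang [-0.085  0.022 -0.906]
  via [[0.317, -0.551, 0.231], [0.489, -0.498, 0.22], [0.607, -0.362, 0.208]]
```

```bash

python3 -m inch '{"offset":[[0.69,0.68,0.1],[0.69,0.68,0.1],[0.69,0.68,0.1],[0.69,0.68,0.1],[0.69,0.68,0.1]],"angular":[[-0.085,0.02,-0.9],[-0.085,0.02,-0.9],[-0.085,0.02,-0.9],[-0.085,0.02,-0.9],[-0.085,0.02,-0.9]]}' 0.5
python3 -m inch '{"offset":[[0.69,0.68,0.1],[0.69,0.68,0.1],[0.69,0.68,0.1],[0.69,0.68,0.1],[0.69,0.68,0.1]],"angular":[[-0.085,0.02,-0.9],[-0.085,0.02,-0.9],[-0.085,0.02,-0.9],[-0.085,0.02,-0.9],[-0.085,0.02,-0.9]]}'
python3 - <<'E'
from plan import *
plan(T(slopeR(140),KNOB0+.13*n),15)
E
```

```text
clock: 0.72
tool_pos: [0.2812, -0.5507, 0.2346]
ee_rot: [2.898, 1.107, 0.024]
wrist_force: [-0.6, 0.3, 0.4]
grip_width: 0.503
grasp_force: 0.0
clock: 1.35
tool_pos: [0.4246, -0.5323, 0.2251]
ee_rot: [2.545, 1.705, 0.047]
wrist_force: [0.3, -0.0, 0.7]
grip_width: 0.506
grasp_force: 0.0
 15 off [0.696 0.679 0.104] ang [-0.086  0.024 -0.907]
  via [[0.519, -0.477, 0.218], [0.59, -0.394, 0.211], [0.63, -0.293, 0.202]]
```

```bash

python3 -m inch '{"offset":[[0.7,0.68,0.1],[0.7,0.68,0.1],[0.7,0.68,0.1],[0.7,0.68,0.1],[0.7,0.68,0.1]],"angular":[[-0.085,0.025,-0.91],[-0.085,0.025,-0.91],[-0.085,0.025,-0.91],[-0.085,0.025,-0.91],[-0.085,0.025,-0.91]]}' 
python3 -m inch '{"offset":[[0.7,0.68,0.1],[0.7,0.68,0.1],[0.7,0.68,0.1],[0.7,0.68,0.1],[0.7,0.68,0.1]],"angular":[[-0.085,0.025,-0.91],[-0.085,0.025,-0.91],[-0.085,0.025,-0.91],[-0.085,0.025,-0.91],[-0.085,0.025,-0.91]]}' 
python3 -m inch '{"offset":[[0.7,0.68,0.1],[0.7,0.68,0.1],[0.7,0.68,0.1],[0.7,0.68,0.1],[0.7,0.68,0.1]],"angular":[[-0.085,0.025,-0.91],[-0.085,0.025,-0.91],[-0.085,0.025,-0.91],[-0.085,0.025,-0.91],[-0.085,0.025,-0.91]]}' 
python3 - <<'E'
from plan import *
plan(T(slopeR(140),KNOB0+.13*n),1)
print(r.state()['joints'])
im=snap('wrist','w1'); print(ray(im,320,200), proj(im,KNOB0+.028*n),proj(im,TGT))
E
```

```text
clock: 1.98
tool_pos: [0.5462, -0.4518, 0.2166]
ee_rot: [2.071, 2.212, 0.069]
wrist_force: [-0.3, 0.2, 1.0]
grip_width: 0.498
grasp_force: 0.0
clock: 2.6
tool_pos: [0.6202, -0.3264, 0.2066]
ee_rot: [1.502, 2.6, 0.088]
wrist_force: [0.2, 0.7, -0.1]
grip_width: 0.502
grasp_force: 0.0
clock: 3.22
tool_pos: [0.6319, -0.1816, 0.1926]
ee_rot: [0.866, 2.853, 0.102]
wrist_force: [0.6, -0.3, -0.5]
grip_width: 0.501
grasp_force: 0.0
 1 off [-0.062 -0.051  0.062] ang [-0.002 -0.027  0.045]
  via [[0.632, -0.182, 0.192], [0.632, -0.183, 0.192], [0.633, -0.183, 0.191]]
[-0.43285127  0.45512028 -0.07327228  0.89474477  0.08917464  0.16320871]
(array([ 0.54077527, -0.13572918,  0.30482369]), array([ 0.4379739 , -0.17681206, -0.88158003])) (np.float64(318.79211547213606), np.float64(205.07173130704695)) (np.float64(463.81385362390523), np.float64(110.98334300876199))
```

View pics/w1.png

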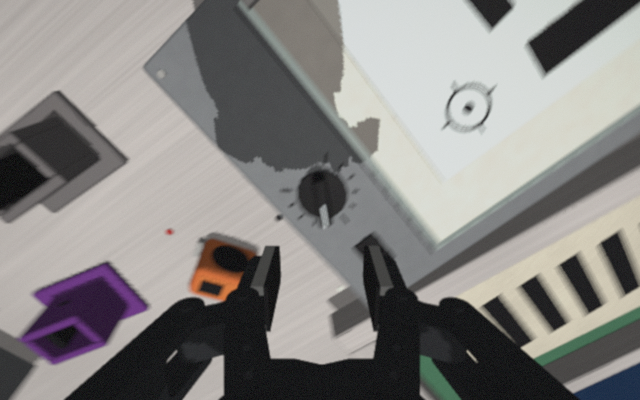

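```bash
python3 - <<'E'
import cv2,numpy as np
i=cv2.imread('pics/w1.png')
a=cv2.resize(i[150:240,275:375],(600,540),interpolation=cv2.INTER_CUBIC)
cv2.imwrite('pics/w1k.png',np.clip(a.astype(float)*1.6,0,255).astype('uint8'))
from h import load; print(load('w1')['intrinsics'])
g=cv2.cvtColor(i[75:140,435:505],6); m=(g<90).astype('uint8'); nn,l,st,c=cv2.connectedComponentsWithStats(m)
print([(st[k].tolist(),(c[k]+[435,75]).round(2)) for k in range(1,nn) if st[k][4]>15])
E
```

```text
[[311.43521522   0.         321.41199149]
 [  0.         311.43521522 195.11107851]
 [  0.           0.           1.        ]]
[([30, 31, 6, 4, 18], array([467.78, 107.56])), ([46, 36, 8, 13, 17], array([484.82, 117.24]))]
```

View pics/w1k.png

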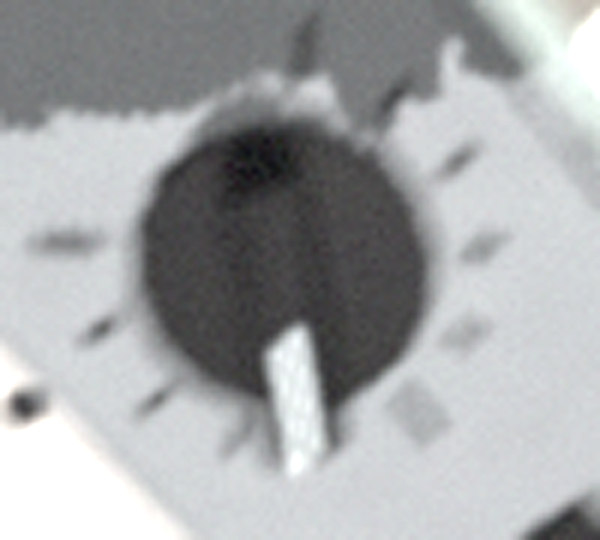

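```bash
python3 - <<'E'
from plan import *
w=load('w1'); W=lambda u,v:(275+u/6-.42,150+v/6-.42)
d0=n@KNOB0
L=lambda P:np.round([(P-KNOB0)@ax*1000,(P-KNOB0)@ay*1000],1)
print('target',onplane(w,467.8,107.6,n,n@TGT),TGT)
print('disc',L(onplane(w,*W(285,262),n,d0+.006)))
for q in ((287,335),(293,400),(301,455)):
    v=L(onplane(w,*W(*q),n,d0+.028)); print(q,v)
for nm,q in (('0',(305,45)),('5',(420,410)),('8',(155,400)),('10',(65,242)),('7',(238,440)),('9',(98,330)),('2',(458,160))):
    v=L(onplane(w,*W(*q),n,d0)); print(nm,v)
E
```

```text
target [ 0.65909767 -0.04365351  0.07006295] [ 0.6597 -0.0474  0.0701]
disc [-0.2  3.6]
(287, 335) [2. 2.]
(293, 400) [ 9.7 -3.3]
(301, 455) [16.5 -7.6]
0 [-21.4  24.9]
5 [32.2  2.8]
8 [  5.7 -26.5]
10 [-21.4 -20.3]
7 [ 18.6 -21.2]
9 [ -8.1 -25.6]
2 [ 5.4 31.1]
```

```bash
sed -i 's/-.006\*n  # on slope/-.006*n+.0018*ay/; s/^CR=/TGT=TGT+.0015*ay\nCR=/' plan.py
python3 - <<'E'
from plan import *
A1=T(slopeR(145),KNOB0+.10*n);plan(A1,2)
plan(T(slopeR(145),KNOB0+.026*n),3,A1)
E
```

```text
2 off [-0.058 -0.043  0.524] ang [ 0.008 -0.027 -0.384]
  via [[0.633, -0.179, 0.184], [0.634, -0.18, 0.177], [0.636, -0.181, 0.169]]
 3 off [-0.    -0.     0.822] ang [ 0.  0. -0.]
  via [[0.641, -0.181, 0.143], [0.644, -0.181, 0.125], [0.647, -0.181, 0.107]]
```

```bash

python3 -m inch '{"offset":[[-0.06,-0.04,0.52],[-0.06,-0.04,0.52],[0,0,0.82],[0,0,0.82],[0,0,0.6]],"angular":[[0.01,-0.03,-0.38],[0.01,-0.03,-0.38],[0,0,0],[0,0,0],[0,0,0]]}'
python3 - <<'E'
from plan import *
plan(T(slopeR(145),KNOB0+.026*n),1)
E
```

```text
clock: 3.9
tool_pos: [0.6504, -0.1858, 0.094]
ee_rot: [0.762, 2.877, 0.087]
wrist_force: [0.5, -0.0, -0.1]
grip_width: 0.501
grasp_force: 0.0
 1 off [0.114 0.15  0.189] ang [-0.03   0.023 -0.104]
  via [[0.65, -0.184, 0.093], [0.651, -0.183, 0.091], [0.651, -0.182, 0.09]]
```

```bash

python3 -m inch '{"offset":[[0.11,0.15,0.1],[0,0,0.08],[0,0,0],[0,0,0],[0,0,0]],"angular":[[-0.03,0.02,-0.1],[0,0,0],[0,0,0],[0,0,0],[0,0,0]]}'
python3 -m inch '{"offset":[[0,0,0],[0,0,0],[0,0,0],[0,0,0],[0,0,0]],"angular":[[0,0,0],[0,0,0],[0,0,0],[0,0,0],[0,0,0]]}' 0 25
python3 - <<'E'
from plan import *
plan(T(slopeR(145),KNOB0+.026*n),1)
C=cur(); Q=C[:3,:3]; x=Q[:,0]; print(np.degrees(np.arctan2(x@ay,x@ax)), r.state()['joints'])
E
```

```text
clock: 4.53
tool_pos: [0.6515, -0.1797, 0.0917]
ee_rot: [0.745, 2.879, 0.091]
wrist_force: [0.9, -0.6, -0.2]
grip_width: 0.5
grasp_force: 0.0
clock: 5.15
tool_pos: [0.65, -0.1814, 0.0912]
ee_rot: [0.749, 2.88, 0.086]
wrist_force: [-7.5, -6.8, 4.8]
grip_width: 0.122
grasp_force: 30.2
 1 off [0.015 0.037 0.097] ang [-0.035  0.017 -0.014]
  via [[0.65, -0.181, 0.091], [0.65, -0.181, 0.09], [0.65, -0.18, 0.089]]
144.91836612992637 [-0.41843886  0.57399782 -0.16180222  0.68196464  0.08306716  0.09656734]
```

```bash

python3 -m inch '{"offset":[[0,-0.07,0],[0,0,0],[0,0,0],[0,0,0],[0,0,0]],"angular":[[0,0,0.5],[0,0,0.9],[0,0,0.9],[0,0,0.9],[0,0,0.9]]}'
python3 -m inch '{"offset":[[0,0,0],[0,0,0],[0,0,0],[0,0,0],[0,0,0]],"angular":[[0,0,0.9],[0,0,0.9],[0,0,0.9],[0,0,0.8],[0,0,0.4]]}'
python3 -m inch '{"offset":[[0,0,0],[0,0,0],[0,0,0],[0,0,0],[0,0,0]],"angular":[[0,0,0],[0,0,0],[0,0,0],[0,0,0],[0,0,0]]}'
python3 - <<'E'
from plan import *
C=cur(); Q=C[:3,:3]; x=Q[:,0]; print(np.degrees(np.arctan2(x@ay,x@ax)))
E
```

```text
clock: 5.78
tool_pos: [0.6506, -0.1808, 0.0914]
ee_rot: [1.325, 2.678, 0.142]
wrist_force: [1.2, 3.5, 2.3]
grip_width: 0.119
grasp_force: 29.8
clock: 6.4
tool_pos: [0.6515, -0.1804, 0.0916]
ee_rot: [1.828, 2.386, 0.186]
wrist_force: [4.2, 4.4, 0.0]
grip_width: 0.117
grasp_force: 29.5
clock: 7.02
tool_pos: [0.6516, -0.1804, 0.0916]
ee_rot: [1.826, 2.388, 0.186]
wrist_force: [3.7, 4.2, 1.2]
grip_width: 0.125
grasp_force: 29.5
99.23572705378923
```

```bash

python3 -m inch '{"offset":[[0,0,0],[0,0,0],[0,0,0],[0,0,0],[0,0,0]],"angular":[[0,0,0],[0,0,0],[0,0,0],[0,0,0],[0,0,0]]}' 0.5
python3 -m inch '{"offset":[[0,0,-0.8],[0,0,-0.9],[0,0,-0.9],[0,0,-0.9],[0,0,-0.8]],"angular":[[0,0,0],[0,0,0],[0,0,0],[0,0,0],[0,0,0]]}'
python3 - <<'E'
from plan import *
w=snap('wrist','w2'); u,v=map(int,proj(w,KNOB0)); u0,v0=max(u-60,0),max(v-60,0);print(u0,v0)
a=cv2.resize(w['pixels'][v0:v0+100,u0:u0+120,::-1],(720,600),interpolation=cv2.INTER_CUBIC)
cv2.imwrite('pics/w2k.png',np.clip(a.astype(float)*1.5,0,255).astype('uint8'))
# meter: grasp TCP at z .14, tool y along world x
H=T(downR(90),CR+[0,0,.27]); plan(H); plan(T(downR(90),CR+[0,0,.14]),None,H)
E
```

```text
clock: 7.65
tool_pos: [0.6502, -0.1814, 0.091]
ee_rot: [1.828, 2.388, 0.182]
wrist_force: [0.8, -0.1, 0.4]
grip_width: 0.497
grasp_force: 0.0
clock: 8.28
tool_pos: [0.6276, -0.1837, 0.2191]
ee_rot: [1.828, 2.387, 0.182]
wrist_force: [-0.9, -0.2, 0.1]
grip_width: 0.502
grasp_force: 0.0
261 121
 9 off [-0.626 -0.554 -0.224] ang [0.201 0.009 0.293]
  via [[0.601, -0.235, 0.232], [0.57, -0.283, 0.244], [0.536, -0.329, 0.256]]
 5 off [0.    0.    0.867] ang [0. 0. 0.]
  via [[0.5, -0.373, 0.238], [0.5, -0.373, 0.205], [0.5, -0.373, 0.173]]
```

View pics/w2k.png

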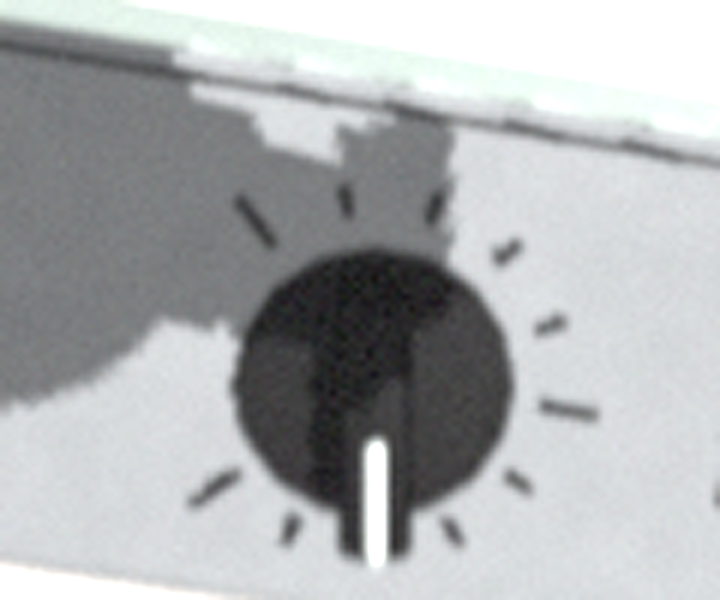

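```bash

python3 -m inch '{"offset":[[-0.63,-0.55,-0.22],[-0.63,-0.55,-0.22],[-0.63,-0.55,-0.22],[-0.63,-0.55,-0.22],[-0.63,-0.55,-0.22]],"angular":[[0.2,0.01,0.29],[0.2,0.01,0.29],[0.2,0.01,0.29],[0.2,0.01,0.29],[0.2,0.01,0.29]]}' 0.7
python3 -m inch '{"offset":[[-0.63,-0.55,-0.22],[-0.63,-0.55,-0.22],[-0.63,-0.55,-0.22],[-0.63,-0.55,-0.22],[0,0,0]],"angular":[[0.2,0.01,0.29],[0.2,0.01,0.29],[0.2,0.01,0.29],[0.2,0.01,0.29],[0,0,0]]}'
python3 - <<'E'
from plan import *
H=T(downR(90),CR+[0,0,.20]); plan(H,3); plan(T(downR(90),CR+[0,0,.137]),3,H)
w=snap('wrist','w3')
C=np.array([[.013,.023],[.013,-.023],[-.013,-.023],[-.013,.023]])
q=np.array([proj(w,np.r_[CR[:2]+c,.165]) for c in C]); print(q.round(1))
i=w['pixels'][:,:,::-1].copy(); cv2.polylines(i,[np.int32(q.round())],True,(0,255,0),1); cv2.imwrite('pics/w3o.png',i)
E
```

```text
clock: 8.95
tool_pos: [0.5614, -0.2949, 0.2413]
ee_rot: [2.052, 2.306, 0.081]
wrist_force: [0.5, -0.9, 0.6]
grip_width: 0.702
grasp_force: 0.0
clock: 9.57
tool_pos: [0.5003, -0.3755, 0.2652]
ee_rot: [-2.219, -2.218, 0.002]
wrist_force: [0.3, 0.4, -0.6]
grip_width: 0.699
grasp_force: 0.0
 3 off [0.026 0.004 0.724] ang [-0.012 -0.006 -0.001]
  via [[0.5, -0.375, 0.249], [0.5, -0.374, 0.233], [0.5, -0.374, 0.216]]
 3 off [0.  0.  0.7] ang [0. 0. 0.]
  via [[0.5, -0.373, 0.184], [0.5, -0.373, 0.168], [0.5, -0.373, 0.153]]
[[340.2 172.7]
 [339.1 228.8]
 [306.4 228.8]
 [305.4 172.8]]
```

View pics/w3o.png

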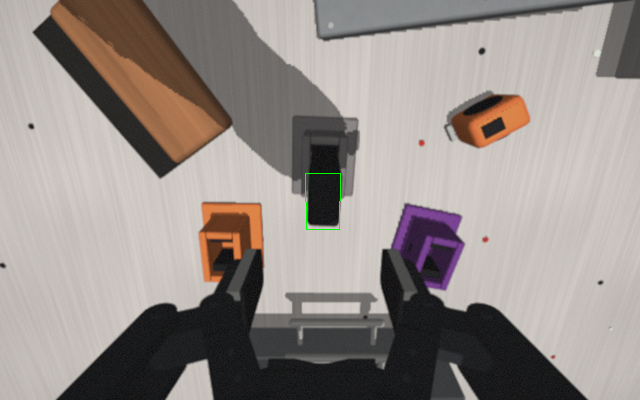

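```bash

python3 -m inch '{"offset":[[0.06,0,0.71],[0.06,0,0.71],[0.03,0,0.71],[0,0,0.71],[0,0,0.71]],"angular":[[-0.01,0,0],[-0.01,0,0],[0,0,0],[0,0,0],[0,0,0]]}'
python3 -m inch '{"offset":[[0,0,0.71],[0,0,0],[0,0,0],[0,0,0],[0,0,0]],"angular":[[0,0,0],[0,0,0],[0,0,0],[0,0,0],[0,0,0]]}'
python3 -m inch '{"offset":[[0,0,0],[0,0,0],[0,0,0],[0,0,0],[0,0,0]],"angular":[[0,0,0],[0,0,0],[0,0,0],[0,0,0],[0,0,0]]}' 0 60
```

```text
clock: 10.25
tool_pos: [0.5013, -0.3679, 0.1574]
ee_rot: [-2.215, -2.223, -0.002]
wrist_force: [-0.4, 0.7, 0.3]
grip_width: 0.701
grasp_force: 0.0
clock: 10.88
tool_pos: [0.5013, -0.369, 0.1377]
ee_rot: [-2.217, -2.223, -0.001]
wrist_force: [0.6, 0.1, 0.3]
grip_width: 0.699
grasp_force: 0.0
clock: 11.5
tool_pos: [0.5012, -0.3688, 0.1372]
ee_rot: [-2.217, -2.223, -0.002]
wrist_force: [0.3, 0.6, 5.4]
grip_width: 0.299
grasp_force: 58.2
```

```bash

python3 -m inch '{"offset":[[0,0,-0.5],[0,0,-0.9],[0,0,-1],[0,0,-1],[0,0,-1]],"angular":[[0,0,0],[0,0,0],[0,0,0],[0,0,0],[0,0,0]]}'
python3 -m inch '{"offset":[[0,0,-0.5],[0,0,0],[0,0,0],[0,0,0],[0,0,0]],"angular":[[0,0,0],[0,0,0],[0,0,0],[0,0,0],[0,0,0]]}'
python3 - <<'E'
from plan import *
H=T(slopeR(84),TGT+n*(.1252+.04)); plan(H,15)
E
```

```text
clock: 12.12
tool_pos: [0.5008, -0.3689, 0.2703]
ee_rot: [-2.216, -2.222, -0.001]
wrist_force: [0.9, -0.7, -2.0]
grip_width: 0.3
grasp_force: 58.3
clock: 12.75
tool_pos: [0.501, -0.3689, 0.2832]
ee_rot: [-2.216, -2.221, -0.001]
wrist_force: [-0.3, 0.1, -3.5]
grip_width: 0.3
grasp_force: 58.4
 15 off [0.71  0.28  0.142] ang [-0.117  0.01   0.002]
  via [[0.533, -0.289, 0.268], [0.565, -0.209, 0.255], [0.598, -0.129, 0.243]]
```

```bash

python3 -m inch '{"offset":[[0.71,0.28,0.14],[0.71,0.28,0.14],[0.71,0.28,0.14],[0.71,0.28,0.14],[0.71,0.28,0.14]],"angular":[[-0.12,0.01,0],[-0.12,0.01,0],[-0.12,0.01,0],[-0.12,0.01,0],[-0.12,0.01,0]]}'
python3 -m inch '{"offset":[[0.71,0.28,0.14],[0.71,0.28,0.14],[0.71,0.28,0.14],[0.71,0.28,0.14],[0.71,0.28,0.14]],"angular":[[-0.12,0.01,0],[-0.12,0.01,0],[-0.12,0.01,0],[-0.12,0.01,0],[-0.12,0.01,0]]}'
python3 -m inch '{"offset":[[0.71,0.28,0.14],[0.71,0.28,0.14],[0.71,0.28,0.14],[0.71,0.28,0.14],[0.71,0.28,0.14]],"angular":[[-0.12,0.01,0],[-0.12,0.01,0],[-0.12,0.01,0],[-0.12,0.01,0],[-0.12,0.01,0]]}'
python3 -m inch '{"offset":[[0,0,0],[0,0,0],[0,0,0],[0,0,0],[0,0,0]],"angular":[[0,0,0],[0,0,0],[0,0,0],[0,0,0],[0,0,0]]}'
python3 - <<'E'
from plan import *
plan(T(slopeR(84),TGT+n*(.1252+.02)),2)
out=[]
C=cur(); z=C[:3,2]; tip=C[:3,3]+.1252*z; top=C[:3,3]-.0278*z; sh=C[:3,3]+.0872*z
for nm in('top','scene','wrist'):
    w=snap(nm,nm+'4'); u=np.array([proj(w,q) for q in (tip,sh,top,TGT)]); print(nm,u.round(1).tolist())
    c=u[[0,3]].mean(0); s=45 if nm!='wrist' else 100; f=390/(2*s)
    x0,y0=int(np.clip(c[0]-s,0,640-2*s)),int(np.clip(c[1]-s,0,400-2*s))
    a=cv2.resize(w['pixels'][y0:y0+2*s,x0:x0+2*s,::-1],(390,390),interpolation=cv2.INTER_CUBIC)
    out.append(a); print(x0,y0,f)
cv2.imwrite('pics/c4.png',np.hstack(out[1:]))
cv2.imwrite('pics/c4t.png',out[0])
E
```

```text
clock: 13.38
tool_pos: [0.5439, -0.2608, 0.2642]
ee_rot: [2.192, 2.198, 0.074]
wrist_force: [-0.1, -0.1, -2.9]
grip_width: 0.297
grasp_force: 58.3
clock: 14.0
tool_pos: [0.5872, -0.1542, 0.2477]
ee_rot: [2.163, 2.168, 0.143]
wrist_force: [0.1, 0.6, -3.3]
grip_width: 0.301
grasp_force: 58.3
clock: 14.62
tool_pos: [0.6312, -0.0472, 0.2344]
ee_rot: [2.133, 2.138, 0.211]
wrist_force: [1.0, -0.3, -2.8]
grip_width: 0.298
grasp_force: 58.4
clock: 15.25
tool_pos: [0.6308, -0.0492, 0.2347]
ee_rot: [2.134, 2.138, 0.21]
wrist_force: [0.1, 0.0, -2.9]
grip_width: 0.296
grasp_force: 58.3
 2 off [ 0.004 -0.003  0.365] ang [0.025 0.001 0.013]
  via [[0.632, -0.049, 0.229], [0.633, -0.049, 0.224], [0.634, -0.049, 0.218]]
top [[313.5, 154.7], [313.8, 154.5], [314.7, 154.0], [313.1, 155.1]]
268 109 4.333333333333333
scene [[290.7, 237.2], [290.1, 227.2], [288.2, 193.4], [291.4, 247.3]]
246 197 4.333333333333333
wrist [[322.1, 194.0], [322.2, 210.8], [322.8, 322.4], [321.1, 179.8]]
221 86 1.95
```

View pics/c4.png

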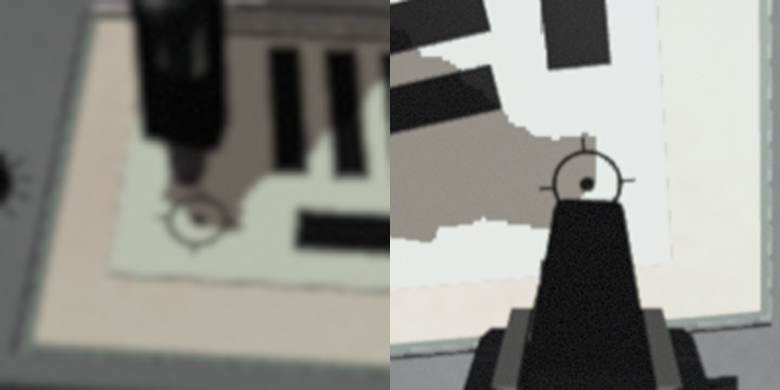

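```bash
cat > sil.py <<'E'
from plan import *
import sys
C=cur()
def sil(w,dx,tilt,parts='case'):
    M=C.copy(); M=M@T(R.from_rotvec([0,tilt,0]).as_matrix(),[dx,0,0]); P=[]
    for x in(-.023,.023):
        for y in (-.013,.013):
            for z in (-.0278,.0872): P.append(M@[x,y,z,1])
    q=np.array([proj(w,p[:3]) for p in P]); return cv2.convexHull(np.float32(q))[:,0]
def rowspan(h,v):
    xs=[]
    for a,b in zip(h,np.roll(h,-1,0)):
        if (a[1]-v)*(b[1]-v)<0: xs.append(a[0]+(b[0]-a[0])*(v-a[1])/(b[1]-a[1]))
    return min(xs),max(xs)
def edges(g,v,u0,thr):
    u=int(u0);l=u
    while g[v,l]<thr: l-=1
    rr=u
    while g[v,rr]<thr: rr+=1
    L=l+(g[v,l]-thr)/(g[v,l]-g[v,l+1]); Rr=rr-(g[v,rr]-thr)/(g[v,rr]-g[v,rr-1]); return L,Rr
if __name__=='__main__':
    w=load('scene4'); g=cv2.cvtColor(w['pixels'],cv2.COLOR_RGB2GRAY).astype(float)
    for v in range(204,246,2):
        try: e=edges(g,v,289,60 if v<230 else 75)
        except Exception as x: e=(0,0)
        row=[]
        for dx,t in ((0,0),(-.004,0),(0,.03)):
            try: row.append(np.round(rowspan(sil(w,dx,t),v),1).tolist())
            except ValueError: row.append(None)
        print(v,np.round(e,1),row)
    w=load('wrist4'); g=cv2.cvtColor(w['pixels'],cv2.COLOR_RGB2GRAY).astype(int)
    print(g[178:204,322].tolist()); print([sil(w,dx,t)[:,1].min().round(1) for dx,t in ((0,0),(-.004,0),(0,.03),(0,-.03))])
    w=load('top4'); g=cv2.cvtColor(w['pixels'],cv2.COLOR_RGB2GRAY).astype(int)
    print('top',[proj(w,(C@[x,0,-.0278,1])[:3]) for x in (-.023,.023)]); print(g[154,295:335].tolist())
E
python3 sil.py
```

```text
204 [277.3 298.7] [[277.3999938964844, 300.1000061035156], [275.70001220703125, 298.3999938964844], [277.3999938964844, 300.29998779296875]]
206 [277.4 297.6] [[277.6000061035156, 300.20001220703125], [275.8999938964844, 298.5], [277.6000061035156, 300.3999938964844]]
208 [277.5 297.5] [[277.70001220703125, 300.20001220703125], [276.0, 298.5], [277.8999938964844, 300.6000061035156]]
210 [277.7 297.6] [[277.8999938964844, 300.29998779296875], [276.20001220703125, 298.6000061035156], [278.1000061035156, 300.70001220703125]]
212 [277.9 297.8] [[278.1000061035156, 300.29998779296875], [276.3999938964844, 298.6000061035156], [278.3999938964844, 300.8999938964844]]
214 [278.1 297.9] [[278.29998779296875, 300.3999938964844], [276.6000061035156, 298.70001220703125], [278.6000061035156, 301.0]]
216 [278.3 297.9] [[278.3999938964844, 300.3999938964844], [276.70001220703125, 298.79998779296875], [278.8999938964844, 301.1000061035156]]
218 [278.3 297.9] [[278.6000061035156, 300.5], [276.8999938964844, 298.79998779296875], [279.1000061035156, 301.29998779296875]]
220 [278.4 298.1] [[278.799987792
[... 884 characters left out ...]
34 [285.3 293.5] [None, None, None]
236 [285.7 293. ] [None, None, None]
238 [285.9 292.2] [None, None, None]
240 [288.9 290.3] [None, None, None]
242 [290.  290.2] [None, None, None]
244 [294.  291.5] [None, None, None]
[28, 20, 25, 33, 44, 94, 180, 231, 233, 201, 114, 38, 19, 13, 22, 22, 9, 20, 26, 23, 23, 29, 24, 12, 24, 28]
[np.float32(180.4), np.float32(185.8), np.float32(177.2), np.float32(183.7)]
top [(np.float64(322.7021570129865), np.float64(153.82053502782398)), (np.float64(306.588392771436), np.float64(154.0587106525728))]
[55, 30, 28, 52, 59, 59, 59, 60, 59, 60, 61, 61, 60, 62, 61, 62, 63, 63, 63, 63, 63, 65, 65, 65, 65, 66, 66, 68, 68, 68, 70, 70, 69, 70, 71, 72, 72, 73, 58, 28]
```

```bash

python3 -m inch '{"offset":[[0.07,0,0.3],[0.07,0,0.3],[0,0,0.3],[0,0,0.25],[0,0,0]],"angular":[[0.025,0,0.01],[0.025,0,0.01],[0,0,0],[0,0,0],[0,0,0]]}'
python3 - <<'E'
from plan import *
C=cur(); tip=(C@[-.004,0,.1252,1])[:3]; e=tip-TGT; print(np.round([e@ax*1e3,e@ay*1e3,e@n*1e3],1), np.degrees(np.arccos(-C[:3,2]@n)))
w=snap('scene','scene5'); print(proj(w,tip),proj(w,TGT))
a=cv2.resize(w['pixels'][205:270,255:330,::-1],(600,520),interpolation=cv2.INTER_CUBIC);cv2.imwrite('pics/c5.png',a)
print(r.state()['wrist_force'])
E
```

```text
clock: 16.02
tool_pos: [0.6365, -0.0438, 0.1998]
ee_rot: [2.139, 2.14, 0.204]
wrist_force: [-0.6, 0.1, -2.4]
grip_width: 0.298
grasp_force: 58.3
[-0.5  0.5  6.5] 0.08252632652070908
(np.float64(291.53352293029405), np.float64(245.5695359835215)) (np.float64(291.4001856598866), np.float64(247.26721807181235))
[-0.36883219  0.27659459 -2.34197449]
```

View pics/c5.png

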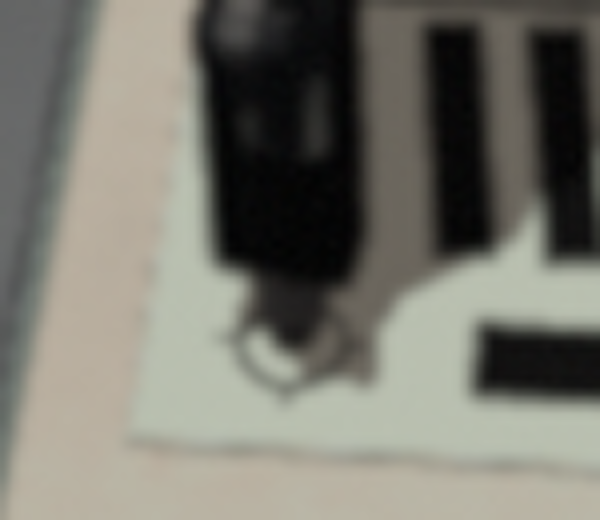

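```bash
cat > f.py <<'E'
from plan import *
C=cur(); tip=(C@[-.004,0,.1252,1])[:3]; e=tip-TGT; print(np.round([e@ax*1e3,e@ay*1e3,e@n*1e3],1), np.degrees(np.arccos(-C[:3,2]@n)))
F=[]
for _ in range(5): r.get_image('top'); F.append(r.state()['wrist_force'])
F=np.array(F); print('F.n',(F@n).mean().round(2),(F@n).std().round(2),'F',F.mean(0).round(2))
E
python3 f.py
python3 -m inch '{"offset":[[0.015,0,0.08],[0,0,0.08],[0,0,0.04],[0,0,0],[0,0,0]],"angular":[[0,0,0],[0,0,0],[0,0,0],[0,0,0],[0,0,0]]}'; python3 f.py
python3 -m inch '{"offset":[[0,0,0.03],[0,0,0.03],[0,0,0],[0,0,0],[0,0,0]],"angular":[[0,0,0],[0,0,0],[0,0,0],[0,0,0],[0,0,0]]}'; python3 f.py
```

```text
[-0.   0.4  7. ] 0.03398037325974215
F.n -2.17 0.29 F [-0.24 -0.   -2.24]
clock: 16.95
tool_pos: [0.6379, -0.0434, 0.1949]
ee_rot: [2.138, 2.139, 0.205]
wrist_force: [0.7, -0.3, -2.6]
grip_width: 0.299
grasp_force: 58.3
[0.3 0.8 1.4] 0.005295448159651855
F.n -3.09 0.31 F [ 0.24 -0.03 -3.1 ]
clock: 17.82
tool_pos: [0.6383, -0.0433, 0.1932]
ee_rot: [2.138, 2.139, 0.206]
wrist_force: [0.7, -0.6, -0.9]
grip_width: 0.298
grasp_force: 58.4
[ 0.4  0.8 -0.4] 0.010547394483388097
F.n -1.03 0.27 F [ 0.06 -0.37 -1.04]
```

```bash
sed -i 's/range(5)/range(14)/' f.py
python3 f.py
python3 -m inch '{"offset":[[0,0,0.035],[0,0,0],[0,0,0],[0,0,0],[0,0,0]],"angular":[[0,0,0],[0,0,0],[0,0,0],[0,0,0],[0,0,0]]}'; python3 f.py
```

```text
[ 0.4  0.7 -0.4] 0.013030869542218632
F.n -1.28 0.57 F [ 0.39  0.12 -1.23]
clock: 19.4
tool_pos: [0.6384, -0.0434, 0.1921]
ee_rot: [2.138, 2.139, 0.205]
wrist_force: [1.1, -0.1, -1.3]
grip_width: 0.302
grasp_force: 58.5
[ 0.3  0.7 -1.5] 0.009695777532418638
F.n -0.79 0.45 F [ 0.63  0.17 -0.69]
```

```bash

python3 -m inch '{"offset":[[0,0,0.035],[0,0,0],[0,0,0],[0,0,0],[0,0,0]],"angular":[[0,0,0],[0,0,0],[0,0,0],[0,0,0],[0,0,0]]}'; python3 f.py
python3 - <<'E'
from sil import *
s=[snap('scene','scene6')['pixels'].astype(float) for _ in range(3)]
a=load('scene5'); P=onplane(a,291,247,n,n@TGT)
# panel drift: correlate panel bars region
f=lambda x:cv2.cvtColor(x.astype('float32'),cv2.COLOR_RGB2GRAY)[208:270,308:372]
print('panel shift px',cv2.phaseCorrelate(f(load('scene0')['pixels']),f(np.mean(s,0))),cv2.phaseCorrelate(f(a['pixels']),f(np.mean(s,0))))
g=f.__call__ and cv2.cvtColor(np.mean(s,0).astype('float32'),cv2.COLOR_RGB2GRAY)
w=load('scene6')
for v in (220,226,230,234):
    print(v,np.round(edges(g,v,289,60),1),np.round(rowspan(sil(w,-.004,0),v),1))
E
```

```text
clock: 20.72
tool_pos: [0.6386, -0.0433, 0.191]
ee_rot: [2.138, 2.139, 0.205]
wrist_force: [0.5, 0.9, -0.3]
grip_width: 0.304
grasp_force: 58.6
[ 0.3  0.8 -2.5] 0.007229132931647693
F.n -0.69 0.47 F [ 0.57  0.3  -0.59]
panel shift px ((-0.06614864953337474, 0.06797779185338726), 0.806784893386066) ((0.07195641342690351, 0.11331088919501298), 0.9930121491197497)
220 [280.7 300.2] [279.1 300.9]
226 [281.3 300.3] [279.6 301. ]
230 [281.5 300.5] [280.  301.2]
234 [281.7 300.4] [280.3 301.3]
```

```bash

python3 -m inch '{"offset":[[0,0,0.02],[0,0,0],[0,0,0],[0,0,0],[0,0,0]],"angular":[[0,0,0],[0,0,0],[0,0,0],[0,0,0],[0,0,0]]}'; python3 f.py
```

```text
clock: 22.2
tool_pos: [0.6387, -0.0433, 0.1904]
ee_rot: [2.138, 2.139, 0.205]
wrist_force: [0.7, 0.4, 0.0]
grip_width: 0.301
grasp_force: 58.6
[ 0.3  0.7 -3.1] 0.008126574842866373
F.n -0.06 0.51 F [0.76 0.06 0.07]
```

```bash
python3 -c "
from bench import r
print(r.close_job())"
```

```text
the job is handed in; nothing more can be done
None
```

The job is handed in; no verdict came back. The dimmer points at 8 and was released. The gripper holds the meter square on the register target, with its nose pressed in an estimated 4 to 4.5 mm (about 2.6 N) and roughly 1 to 2 mm off centre. The panel had not moved when I last checked it, just before the final 0.6 mm of press.

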